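Set the end play of a trolley roller

TASK

Take the trolley roller off its wooden chock, lay its axle in the two steel V-notches of the blue fixture between the end stops (set it down, do not drop it) and let go of it. Then turn the fixture's thumbscrew clockwise, seen from above, until it seats hard, back it off a quarter turn, and finish while still gripping the thumbscrew and holding it there. Leave the spare wheel, the flanged pin and the bracket where they are.

Things in the scene. Friction and masses are not known exactly. Their poses are not given: they have to be found in the camera images.
- roller: cream wheel, 60 mm diameter, 24 mm wide, fixed at the middle of a steel axle 16 mm in diameter and 132 mm long with 2.5 mm end chamfers (54 mm of axle sticks out each side); about 0.35 kg. Origin: centre of the wheel, on the axle; y axis along the axle. It lies level in the chock; the wheel can be pinched from above by its flat faces, above the axle
- chock: fixed wooden chock in which the roller starts: base board 80 x 120 x 12 mm with two 10 mm thick V-posts at y = +50 and -50 mm that carry the axle with its centre 50 mm above the table. Origin: centre of its underside, y along the axle
- cradle (a point): where the roller's centre belongs in the fixed fixture, 62 mm above the table. y: along the axle line towards the thumbscrew; z up. Two steel V-posts (90 degree V, 10 mm thick, open upwards, rims 28 mm apart and 3 mm above the axle line) at y = +50 and -50 mm. Fixed dark steel end stop: face at y = -66.5 mm, top 4 mm above the axle line
- fixture: the fixed blue base plate, 12 mm high, 90 mm wide, from y = -88 to +162 mm; origin on the table straight below the cradle point, same axes. It carries the V-posts, both end stops and the thumbscrew
- stop_pad: moving brass end stop, a block 24 mm wide, 10 mm thick, 30 mm high, top 4 mm above the axle line; origin: middle of its face towards the axle. The thumbscrew drives it: its face is at cradle y = +67 mm with the screw seated, and 2 mm farther out for every radian short of that
- thumbscrew_grip (a point): centre of the thumbscrew's upright black bar, on its vertical axis (cradle y = +125 mm), 83 mm above the table, the height to grip. Bar 40 mm long, 12 mm thick, 30 mm high (68 to 98 mm above the table). Site turns with the screw: y along the bar to its red tip, x across its thickness. Below: 32 mm brass collar, top 60 mm; grey 50 mm housing, top 56 mm
- thumbscrew (a joint): thumbscrew angle in rad, growing clockwise seen from above; hard stop (seated) at 3.14, where the red tip points along the cradle's -y, at the roller. Starts 1.6 to 2.6 rad short of it, turns with light friction (0.05 N m), stays where it is left, does not rise or sink
- spare_wheel: bystander: loose cream wheel lying flat, 60 mm diameter, 24 mm high, origin at the centre of its underside
- flange_pin: bystander: steel pin, 18 mm diameter, standing on a 50 mm square plate, 51 mm high in all, origin at the centre of its underside
- bracket: bystander: aluminium channel 90 x 50 x 40 mm, open upwards, origin at the centre of its underside

How it is judged:
By the outcome, as a careful person would: the job done as asked, in the order asked, and still so for the second after the job is handed in, while the arm keeps its last pose, push and grip.
It also fails if it takes over 64 s, if anything falls off the work surface, if the arm or the gripper's body presses on something with over 40 N, if the wrist force passes 120 N, or if a joint passes its speed limit or range.

ROBOT

A 6-joint arm with a two-finger parallel gripper is mounted at the origin on the work surface. World frame = base frame: x ahead of the robot, y to its left, z up, the work surface at z = 0. Lengths are in m, angles in rad, forces in N, time in s.
With the tool pointing down it reaches from about 0.375 to 0.9 m from the base axis. Payload 3.1 kg.
Tool frame: the origin (TCP) lies on the centre line of the jaws, within the pads' length; the fingertips stand 14 mm ahead of it and the grasp point (between the pads) lies 5 mm behind it; z points along the fingers, y is the line along which they close (so a half turn about z gives the same grasp; the last joint's range is limited). The gripper opens to 87 mm and grips with 3 to 60 N. Pads are 19 mm wide; open, the fingers measure 117 mm over their backs; the gripper's body (75 mm by 190 mm) begins 51 mm behind the grasp point.
Start: joints at [-1.421, 0.527, 1.433, -0, 1.181, -0.178], TCP at [0.202, -0.591, 0.237] pointing down, gripper open.
Joint ranges: [-3.08, 3.08], [-0.75, 2.2], [0.22, 2.44], [-1.43, 4.57], [0, 2.65], [-2.85, 2.85]. Speed limits (rad/s): [2.79, 2.79, 3.14, 3.14, 3.14, 3.14].

INTERFACE

Orientations are given as a unit quaternion [x, y, z, w].
In Python, from rig import robot gives the robot as it stands.
- The arm moves only by the tool move_arm, never from a script. Its argument "commands" is a list of rows, each an object with "hand": the finger opening in cm, from 0 to 8.7; "travel": the shift along the tool's x, y, z in cm, a list of three; "twist": the turn, a rotation vector about the tool's x, y, z in degrees, a list of three. In form: [{"hand": hand, "travel": [dx, dy, dz], "twist": [wx, wy, wz]}, ...]. A call has 1 to 5 rows; each row shifts and turns the commanded pose from where the row before left it, along the tool's axes as they then stand; what a row does not reach is not made up. A row lasts 1/12 s, in which the tool goes at most 41.7 mm and 7.16 degrees, less where a joint would pass 70% of its speed; a pose out of reach is approached as far as the arm can. A call is refused whole if a number of a shift passes 4.17 or a number of a turn 7.16, either way. A call with a gripper value outside its range is refused whole. The fingers move at their own pace and stop on an object; "force" is the grip in N (left out, the last holds). Time passes only in rows, so rows that do not move let the fingers close. It gives the time, the measured TCP pose, the force, the opening and the grip force at its end, in the units of the state.
- robot.get_obs(): the state, without advancing time (a new reading comes with each control period).
- robot.camera(name): name is "side" or "top"; returns a dict with "frame" (420x560x3 uint8, red, green, blue), "fov_y" (degrees; the focal length in pixels is half the picture's height over the tangent of half this angle, whatever the lens; pixels are square), "cx", "cy" (the principal point, pixels), "extrinsics" (4x4, takes a point from camera to world coordinates). Camera axes: x right, y down, z forward; pixel columns grow to the right and rows downward; lengths in m; the calibration is good to about 2 mm. A picture is of the moment at which its call begins. There is no depth.
- robot.hand_in(): hands the job in; it is judged then, once.
The state is a dict: "time": time; "q": joint angles; "joint_velocities": joint speeds; "joint_torque": joint torques, N m; "position": TCP position; "tool_rot": TCP orientation; "ft_force": force on the tool from outside, world axes, zero at the start; "moment": the same for the moment, N m; "grip_width": finger opening in m; "grip_force": force on a finger pad.
Only numpy, scipy, OpenCV 4.12 (cv2) and the standard library are available. Lean on these libraries where they do the work, as an engineer would, in place of code of your own. Each camera call takes 0.05 s, during which the arm holds its last target. There are 200 camera calls.

## Working session

There is one attempt and no reset: what is moved stays moved. The work goes in short steps, Python scripts to look and compute and a tool call to move; the robot and the scene stay as the last step left them, time stands still between calls to the robot, and variables do not carry over. Pictures are saved under pics/ and viewed, at most 10 in all, crops included, and the job is handed in when it is done.

Besides the shell and the picture viewer there is one more tool, called after "Request:" as name(argument=value, ...) on one line, values as JSON. move_arm: Moves the arm, as the interface text tells. Its arguments: {"type":"object","properties":{"commands":{"type":"array"},"force":{"type":"number"}},"required":["commands"]}

```bash
mkdir -p pics; ls; python3 - <<'E'
from rig import robot
import cv2,numpy as np,pickle
o=robot.get_obs(); print(o)
for n in("side","top"):
    c=robot.camera(n); cv2.imwrite(f"pics/{n}0.png",c["frame"][:,:,::-1]); print(n,c["fov_y"],c["cx"],c["cy"],c["extrinsics"].round(4).tolist())
    pickle.dump(c,open(f"{n}0.pkl","wb"))
E
```

```text
pics
{'time': 0.0, 'q': array([-1.42051288e+00,  5.28455881e-01,  1.43392270e+00, -1.48622857e-05,
        1.18142181e+00, -1.78518025e-01]), 'joint_velocities': array([ 0.00022412, -0.00057447, -0.00199611, -0.00121707,  0.00142461,
       -0.00077297]), 'joint_torque': array([ 7.49445553e-04, -4.40039170e+01, -1.76589668e+01,  6.34509372e-02,
        5.83671767e-02, -1.65780184e-04]), 'position': array([ 0.20172154, -0.59078831,  0.23557146]), 'tool_rot': array([ 9.86515545e-01,  1.63663868e-01,  8.71203699e-06, -1.10385688e-03]), 'ft_force': array([ 0.15776409,  0.91659028, -0.14577189]), 'moment': array([-0.01108239, -0.01818647, -0.00875233]), 'grip_force': 0.0, 'grip_width': 0.0866194242269243}
side 47.16191903475742 284.7473893532848 216.6825405365666 [[-0.8661, -0.3447, 0.362, 0.1982], [-0.4995, 0.6218, -0.6032, 0.8043], [-0.0172, -0.7032, -0.7107, 0.9493], [0.0, 0.0, 0.0, 1.0]]
top 43.3160614448257 282.7938259118821 218.76844338669602 [[0.1073, -0.9658, 0.236, 0.3483], [-0.9942, -0.1051, 0.0217, 0.0554], [0.0039, -0.237, -0.9715, 1.2418], [0.0, 0.0, 0.0, 1.0]]
```

View pics/side0.png

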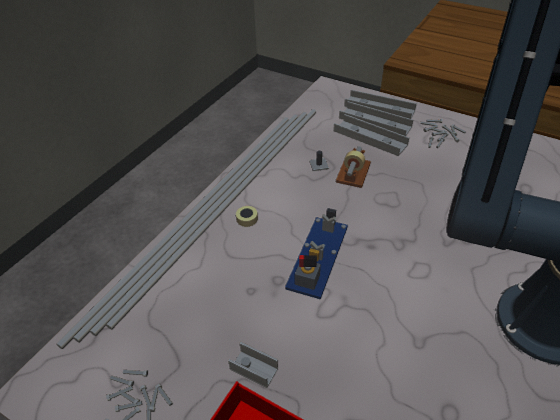

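View pics/top0.png

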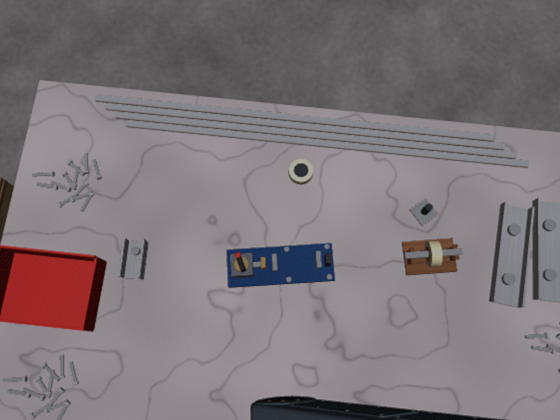

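The side view shows the roller at about (355,165) and the fixture at (318,257), with its thumbscrew at (309,260). The top view shows the roller at (434,255), the fixture at (281,265) and the thumbscrew at (241,263), red tip up. I'll enlarge both.

```bash
cat > h.py <<'E'
import numpy as np,pickle,cv2
from scipy.optimize import least_squares
def load(n):return pickle.load(open(n+".pkl","rb"))
def proj(c,P):
    P=np.atleast_2d(P);E=c["extrinsics"];p=(P-E[:3,3])@E[:3,:3]
    f=c["frame"].shape[0]/2/np.tan(np.radians(c["fov_y"])/2)
    return p[:,:2]/p[:,2:]*f+[c["cx"],c["cy"]]
def ray(c,uv):
    f=c["frame"].shape[0]/2/np.tan(np.radians(c["fov_y"])/2);E=c["extrinsics"]
    return E[:3,:3]@[(uv[0]-c["cx"])/f,(uv[1]-c["cy"])/f,1],E[:3,3]
def atz(c,uv,z):
    d,o=ray(c,uv);return o+d*(z-o[2])/d[2]
def tri(c1,a,c2,b):
    r=least_squares(lambda P:np.r_[proj(c1,P)[0]-a,proj(c2,P)[0]-b],[.5,0,.05]);return r.x,np.sqrt(2*r.cost)
def crop(c,u,v,w,h,s):
    im=cv2.resize(c["frame"][v:v+h,u:u+w,::-1],None,fx=s,fy=s,interpolation=cv2.INTER_CUBIC)
    for k in range(0,w,10):cv2.line(im,(k*s,0),(k*s,6),(0,255,0),1);cv2.putText(im,str(u+k),(k*s,16),0,.32,(0,255,0),1)
    for k in range(0,h,10):cv2.line(im,(0,k*s),(6,k*s),(0,255,0),1);cv2.putText(im,str(v+k),(8,k*s+4),0,.32,(0,255,0),1)
    return im
E
python3 - <<'E'
from h import *
t,s=load("top0"),load("side0")
a=crop(t,222,236,120,56,6);b=crop(t,396,230,74,50,5)
c=crop(s,282,200,72,100,5);d=crop(s,330,142,46,50,6)
m=np.zeros((600,800,3),np.uint8)
m[:336,:720]=a;m[340:590,:370]=b;cv2.imwrite("pics/ct.png",m)
m[:]=0;m[:500,:360]=c;m[:300,380:656]=d;cv2.imwrite("pics/cs.png",m)
E
```

```text
(no output)
```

View pics/ct.png

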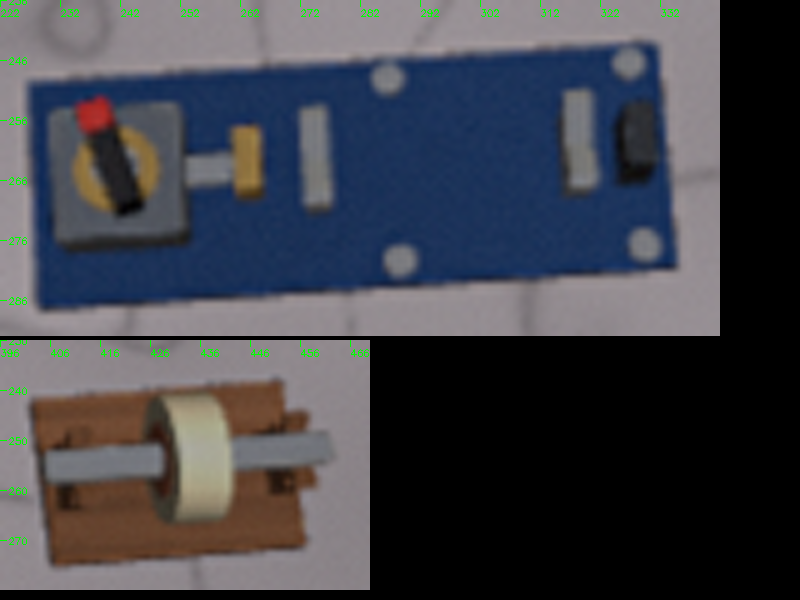

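View pics/cs.png

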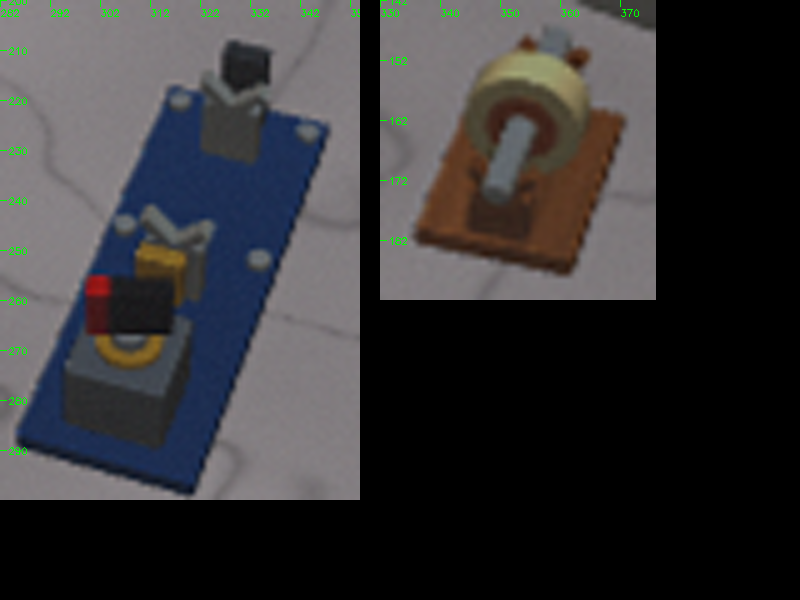

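The top crop shows the plate corners at crop pixels (27,83), (656,42), (678,268) and (40,309). The posts are at (316,158) and (581,141), the bar centre is near (110,156) with the red tip at (93,115), and the axle ends are at (45,465) and (332,446). The side crop shows the plate corners at (168,86), (330,125), (192,493) and (18,435), the V bottoms at (178,240) and (232,100), the bar centre at (130,305) and the near axle end at (497,190). Next I fit the poses.

```bash
cat > fit.py <<'E'
from h import *
t,s=load("top0"),load("side0")
T=lambda X,Y:(222+(X+.5)/6-.5,236+(Y+.5)/6-.5)
S=lambda X,Y:(282+(X+.5)/5-.5,200+(Y+.5)/5-.5)
TR=lambda X,Y:(396+(X+.5)/5-.5,230+(Y-340+.5)/5-.5)
SR=lambda X,Y:(330+(X-380+.5)/6-.5,142+(Y+.5)/6-.5)
fx=[(t,T(27,83),(45,162,12)),(t,T(656,42),(45,-88,12)),(t,T(677,266),(-45,-88,10)),(t,T(40,307),(-45,162,10)),
(t,T(316.5,158),(0,50,65)),(t,T(110,156),(0,125,98)),
(s,S(168,86),(45,-88,12)),(s,S(330,125),(-45,-88,12)),(s,S(192,489),(-45,162,12)),(s,S(18,432),(45,162,12)),
(s,S(178,242),(0,55,51)),(s,S(232,100),(0,-45,51)),(s,S(130,305),(0,125,83))]
ro=[(t,TR(45,465),(0,66,0)),(t,TR(332,446),(0,-66,0)),(s,SR(497,190),(0,66,0)),(s,SR(513,127),(0,12,0))]
def W(p,m):
    c,q=np.cos(p[3]),np.sin(p[3]);m=np.array(m)/1000
    return np.array([p[0]+c*m[0]-q*m[1],p[1]+q*m[0]+c*m[1],p[2]+m[2]])
def fit(pts,z0,cams=(0,1)):
    pts=[k for k in pts if (k[0] is t and 0 in cams) or (k[0] is s and 1 in cams)]
    f=lambda p:np.concatenate([proj(c,W(p,m))[0]-uv for c,uv,m in pts])
    r=least_squares(f,[.5,0,z0,0]);return r.x,r.fun.reshape(-1,2)
if __name__=="__main__":
    for n,p,z in(("fix",fx,0),("roll",ro,.05)):
        for cams in((0,1),(0,),(1,)):
            x,r=fit(p,z,cams);print(n,cams,x.round(4));
            if cams==(0,1):print(r.round(1).tolist())
    # measured heights
    print(tri(t,T(110,156),s,S(130,278)),tri(t,TR(45,465),s,SR(497,190)))
    # bar direction at z=.098
    a=atz(t,T(92,100),.098);b=atz(t,T(131,211),.098);print(a,b,np.degrees(np.arctan2(*(a-b)[1::-1])),np.linalg.norm(a-b))
E
python3 fit.py
```

```text
fix (0, 1) [ 0.5439  0.0412 -0.005   0.1751]
[[0.0, -0.2], [0.3, -0.3], [0.1, 0.2], [-0.4, 0.6], [-0.1, -0.6], [-0.0, -0.4], [0.7, -0.3], [0.1, -0.4], [0.7, -1.1], [-0.3, 0.1], [-0.7, 0.4], [-0.1, 1.4], [0.4, 0.3]]
fix (0,) [ 0.5446  0.0413 -0.0112  0.1754]
fix (1,) [0.542  0.0459 0.0011 0.1751]
roll (0, 1) [ 0.5975 -0.2703  0.0438  0.1795]
[[0.2, -0.1], [-0.3, -0.3], [-0.7, 0.4], [1.2, -0.3]]
roll (0,) [ 0.5952 -0.268   0.0526  0.1748]
roll (1,) [ 0.6378 -0.3645 -0.0394  0.2698]
(array([0.52185405, 0.16406888, 0.09771419]), np.float64(0.9175504544913022)) (array([ 0.58430547, -0.20438555,  0.04687859]), np.float64(0.39009152749103565))
[0.54024619 0.17280248 0.098     ] [0.50133684 0.15355687 0.098     ] 26.318245724855824 0.04340887835870685
```

```bash
python3 - <<'E'
from fit import *
for n,pts,z in(("fix",fx,0),("roll",ro,.05)):
  for cam in(t,s):
    P=[k for k in pts if k[0] is cam]
    f=lambda p:np.concatenate([proj(c,W([p[0],p[1],z,p[2]],m))[0]-uv for c,uv,m in P])
    r=least_squares(f,[.5,0,0]);print(n,r.x.round(4),r.fun.reshape(-1,2).round(1).tolist())
E
```

```text
fix [0.5429 0.0409 0.1756] [[-0.2, -0.1], [0.5, -0.3], [0.4, 0.4], [-0.6, 0.8], [-0.1, -0.5], [-0.1, -0.3]]
fix [0.5424 0.045  0.175 ] [[0.6, -0.6], [0.2, -0.6], [0.6, -0.9], [-0.5, 0.3], [-0.8, 0.3], [-0.2, 1.2], [0.2, 0.3]]
roll [ 0.5957 -0.2687  0.1746] [[0.1, -0.0], [-0.1, 0.0]]
roll [ 0.5993 -0.2623  0.2759] [[-0.1, 0.5], [0.1, -0.5]]
```

Request:
move_arm(commands=[{"hand": 5, "travel": [0, 0, 0], "twist": [0, 0, 4.4]}, {"hand": 5, "travel": [0, 0, 0], "twist": [0, 0, 4.4]}, {"hand": 5, "travel": [4.1, -2.2, 0], "twist": [0, 0, 0]}, {"hand": 5, "travel": [4.1, -2.2, 0], "twist": [0, 0, 0]}, {"hand": 5, "travel": [4.1, -2.2, 0], "twist": [0, 0, 0]}], force=25)

```text
time: 0.52
position: [0.3002, -0.5132, 0.2359]
tool_rot: [0.996, 0.086, -0.0, -0.001]
ft_force: [-0.2, -0.3, 0.1]
grip_width: 0.0615
grip_force: 0.0
```

Request:
move_arm(commands=[{"hand": 5, "travel": [3.3, -1.9, 0], "twist": [0, 0, 0]}, {"hand": 5, "travel": [3.3, -1.9, 0], "twist": [0, 0, 0]}, {"hand": 5, "travel": [3.3, -1.9, 0], "twist": [0, 0, 0]}, {"hand": 5, "travel": [3.3, -1.9, 0], "twist": [0, 0, 0]}, {"hand": 5, "travel": [3.3, -1.9, 0], "twist": [0, 0, 0]}])

```text
time: 0.93
position: [0.4469, -0.3901, 0.2361]
tool_rot: [0.996, 0.087, -0.0, -0.0]
ft_force: [0.4, -0.5, -0.4]
grip_width: 0.0502
grip_force: 0.0
```

Request:
move_arm(commands=[{"hand": 5, "travel": [3.3, -1.9, 0], "twist": [0, 0, 0]}, {"hand": 5, "travel": [3.3, -1.9, 0], "twist": [0, 0, 0]}, {"hand": 5, "travel": [3.3, -1.9, 0], "twist": [0, 0, 0]}, {"hand": 5, "travel": [2.5, -1.4, 0], "twist": [0, 0, 0]}, {"hand": 5, "travel": [0, 0, 0], "twist": [0, 0, 0]}])

```text
time: 1.35
position: [0.5594, -0.2959, 0.2361]
tool_rot: [0.996, 0.09, 0.001, -0.001]
ft_force: [-0.1, 0.4, 0.3]
grip_width: 0.05
grip_force: 0.0
```

Request:
move_arm(commands=[{"hand": 5, "travel": [0, 0, 3], "twist": [0, 0, 0]}, {"hand": 5, "travel": [0, 0, 3], "twist": [0, 0, 0]}, {"hand": 5, "travel": [0, 0, 3], "twist": [0, 0, 0]}, {"hand": 5, "travel": [0, 0, 0], "twist": [0, 0, 0]}, {"hand": 5, "travel": [0, 0, 0], "twist": [0, 0, 0]}])

```text
time: 1.77
position: [0.5541, -0.2997, 0.1448]
tool_rot: [0.996, 0.087, -0.002, -0.002]
ft_force: [-0.1, 0.2, 0.4]
grip_width: 0.0498
grip_force: 0.0
```

```bash
cat > snap.py <<'E'
import sys;from rig import robot;from h import *
k=sys.argv[1];o=robot.get_obs();print(o["time"],o["position"].round(4),o["tool_rot"].round(4),o["q"].round(3),o["ft_force"].round(1))
for n in("side","top"):pickle.dump(robot.camera(n),open(f"{n}{k}.pkl","wb"))
E
python3 snap.py 1; python3 - <<'E'
from h import *
t,s=load("top1"),load("side1")
m=np.zeros((600,800,3),np.uint8);m[:480,:420]=crop(t,390,215,70,80,6);m[:480,430:790]=crop(s,325,115,60,80,6);cv2.imwrite("pics/p1.png",m)
E
```

```text
1.7667 [ 0.5541 -0.2997  0.1448] [ 0.9962  0.0873 -0.0019 -0.0017] [-0.673  0.645  1.496 -0.     1.005  0.723] [-0.1  0.2  0.4]
```

View pics/p1.png

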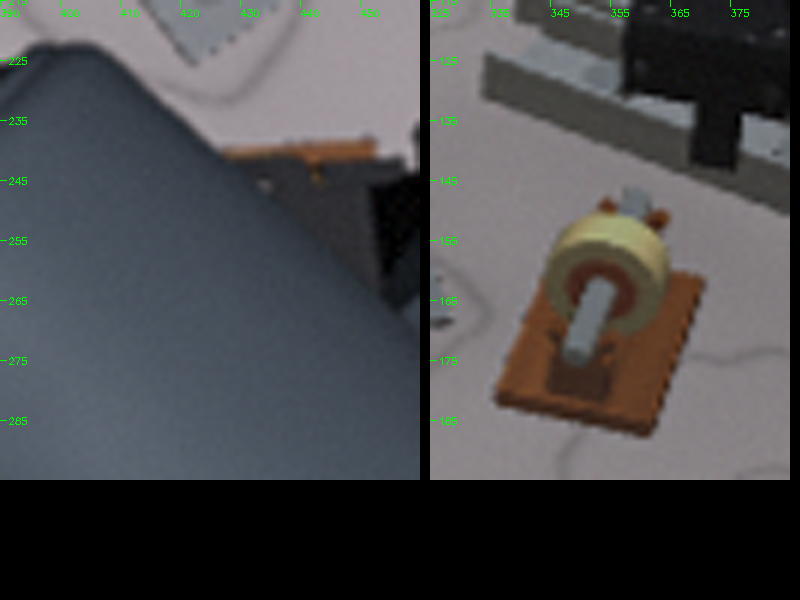

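The top view is hidden by the arm. The side view shows the near finger's bottom edge at about pixel (372.7,143) and the wheel's near face centre at about (353,161). The gripper is still short of the roller, so I move on and check the camera bias using the finger.

Request:
move_arm(commands=[{"hand": 5, "travel": [1.5, -0.8, 0], "twist": [0, 0, 0]}, {"hand": 5, "travel": [1.6, -0.8, 0], "twist": [0, 0, 0]}, {"hand": 5, "travel": [1.6, -0.9, 0], "twist": [0, 0, 0]}, {"hand": 5, "travel": [0, 0, 0], "twist": [0, 0, 0]}, {"hand": 5, "travel": [0, 0, 0], "twist": [0, 0, 0]}])

```text
time: 2.28
position: [0.599, -0.2678, 0.1489]
tool_rot: [0.996, 0.088, 0.002, 0.002]
ft_force: [0.2, -0.2, 0.2]
grip_width: 0.0498
grip_force: 0.0
```

```bash
python3 snap.py 2; python3 - <<'E'
from rig import robot
from h import *
s1,s=load("side1"),load("side2");p1=np.array([.5541,-.2997,.1448]);p=robot.get_obs()["position"]
e=np.array([-.1736,.985,0]);n=np.array([.985,.1736,0])
for c,q in((s1,p1),(s,p)):
  for w in(-.0095,.0095): print(proj(c,q+e*.0415+n*w-[0,0,.014]).round(1), end=" ")
print()
m=np.zeros((600,800,3),np.uint8);m[:600,:480]=crop(s,325,110,60,75,8);cv2.imwrite("pics/p2.png",m)
E
```

```text
2.2833 [ 0.599  -0.2678  0.1489] [0.9961 0.0883 0.0016 0.0015] [-0.59   0.668  1.43  -0.     1.04   0.804] [ 0.2 -0.2  0.2]
[[374.8 144. ]] [[368.1 142.7]] [[356.  144.5]] [[349.3 143.2]]
```

View pics/p2.png

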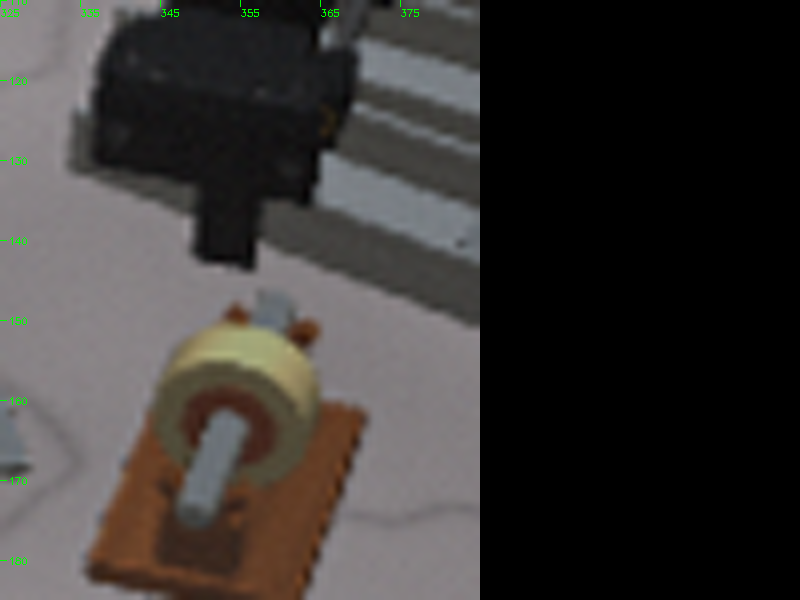

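```bash
python3 - <<'E'
from fit import *
s2=load("side2")
U=lambda X,Y:(325+(X+.5)/8-.5,110+(Y+.5)/8-.5)
P=[(U(195,511),(0,66,0)),(U(276,291),(0,-66,8))]
for uv,m in P:
    a=atz(s2,uv,.05+m[2]/1000);a[:2]-=[-.1736*m[1]/1000,.985*m[1]/1000];print(a)
# wheel silhouette prediction vs candidate
for c in((.596,-.269),(.599,-.268),(.597,-.264)):
    p=[*c,.05,.175];th=np.radians(np.arange(0,360,30))
    q=np.array([proj(s2,W(p,(30*np.cos(a),12,30*np.sin(a))))[0] for a in th]);print(c,((q-[325,110])*8).round().astype(int).tolist(),[((proj(s2,W(p,(0,y,0)))[0]-[325,110])*8).round() for y in(66,-66)])
E
```

```text
[ 0.59355115 -0.26501104  0.05      ]
[ 0.59422346 -0.2583551   0.058     ]
(0.596, -0.269) [[148, 393], [162, 364], [193, 346], [234, 345], [273, 362], [300, 392], [307, 426], [292, 456], [260, 472], [220, 472], [182, 456], [156, 427]] [array([190., 499.]), array([277., 288.])]
(0.599, -0.268) [[140, 392], [153, 363], [184, 345], [225, 344], [265, 361], [291, 391], [298, 425], [284, 455], [252, 471], [212, 472], [174, 455], [148, 426]] [array([181., 498.]), array([269., 287.])]
(0.597, -0.264) [[140, 400], [154, 370], [185, 352], [226, 352], [265, 369], [292, 399], [299, 433], [284, 462], [252, 479], [212, 479], [174, 463], [148, 434]] [array([182., 506.]), array([270., 294.])]
```

The finger edge is at (349–356.8, 143), close to its predicted place, so the side calibration is good. The wheel sits about 5 mm nearer than the top view alone gave, so I take the roller at (0.594,-0.2655).

Request:
move_arm(commands=[{"hand": 5, "travel": [-0.4, -0.3, 2], "twist": [0, 0, 0]}, {"hand": 5, "travel": [0, 0, 2.5], "twist": [0, 0, 0]}, {"hand": 5, "travel": [0, 0, 1.5], "twist": [0, 0, 0]}, {"hand": 5, "travel": [0, 0, 0.7], "twist": [0, 0, 0]}, {"hand": 5, "travel": [0, 0, 0], "twist": [0, 0, 0]}])

```text
time: 2.8
position: [0.5916, -0.2653, 0.0781]
tool_rot: [0.996, 0.087, -0.001, -0.001]
ft_force: [0.0, 1.1, 0.2]
grip_width: 0.0501
grip_force: 0.0
```

Request:
move_arm(commands=[{"hand": 5, "travel": [0, 0, 0], "twist": [0, 0, 0]}, {"hand": 5, "travel": [0, 0, 0], "twist": [0, 0, 0]}])

```text
time: 2.97
position: [0.5938, -0.2661, 0.0809]
tool_rot: [0.996, 0.087, 0.001, 0.001]
ft_force: [0.6, -0.2, -0.4]
grip_width: 0.0499
grip_force: 0.0
```

```bash
python3 snap.py 3; python3 - <<'E'
from h import *
s=load("side3")
m=np.zeros((600,800,3),np.uint8);m[:600,:480]=crop(s,325,110,60,75,8);cv2.imwrite("pics/p3.png",m)
E
```

```text
2.9667 [ 0.5938 -0.2661  0.0809] [9.962e-01 8.720e-02 1.000e-03 8.000e-04] [-0.593  0.753  1.481 -0.     0.905  0.803] [ 0.6 -0.2 -0.4]
```

View pics/p3.png

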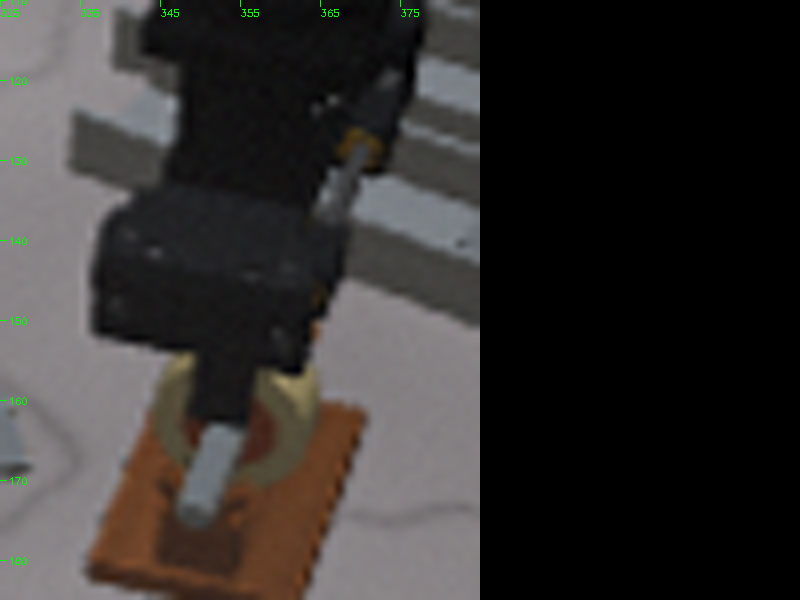

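The near finger is over the axle at crop (220,420), with a clear gap to the axle top and roughly centred (about 2 mm toward −x). I nudge it, lower it slightly and close.

Request:
move_arm(commands=[{"hand": 5, "travel": [0.15, 0, 0.5], "twist": [0, 0, 0]}, {"hand": 5, "travel": [0, 0, 0], "twist": [0, 0, 0]}, {"hand": 4, "travel": [0, 0, 0], "twist": [0, 0, 0]}, {"hand": 3.2, "travel": [0, 0, 0], "twist": [0, 0, 0]}, {"hand": 2.8, "travel": [0, 0, 0], "twist": [0, 0, 0]}])

```text
time: 3.48
position: [0.5946, -0.2649, 0.0746]
tool_rot: [0.996, 0.088, 0.0, 0.0]
ft_force: [0.7, -0.5, 0.5]
grip_width: 0.0373
grip_force: 0.0
```

Request:
move_arm(commands=[{"hand": 2.6, "travel": [0, 0, 0], "twist": [0, 0, 0]}, {"hand": 2.3, "travel": [0, 0, 0], "twist": [0, 0, 0]}, {"hand": 2, "travel": [0, 0, 0], "twist": [0, 0, 0]}, {"hand": 1.5, "travel": [0, 0, 0], "twist": [0, 0, 0]}, {"hand": 1.5, "travel": [0, 0, 0], "twist": [0, 0, 0]}], force=35)

```text
time: 3.9
position: [0.5947, -0.2654, 0.0746]
tool_rot: [0.996, 0.088, 0.0, 0.0]
ft_force: [0.4, -2.4, -0.9]
grip_width: 0.0234
grip_force: 35.0
```

Request:
move_arm(commands=[{"hand": 1.5, "travel": [0, 0, -0.5], "twist": [0, 0, 0]}, {"hand": 1.5, "travel": [0, 0, -1.5], "twist": [0, 0, 0]}, {"hand": 1.5, "travel": [0, 0, -2.5], "twist": [0, 0, 0]}, {"hand": 1.5, "travel": [0, 0, -2.5], "twist": [0, 0, 0]}, {"hand": 1.5, "travel": [0, 0, -1.5], "twist": [0, 0, 0]}])

```text
time: 4.32
position: [0.5949, -0.2647, 0.1615]
tool_rot: [0.996, 0.087, 0.001, 0.0]
ft_force: [0.6, -0.8, -2.7]
grip_width: 0.0235
grip_force: 35.0
```

Request:
move_arm(commands=[{"hand": 1.5, "travel": [0, -1, 0], "twist": [0, 0, 0]}, {"hand": 1.5, "travel": [0, -2, 0], "twist": [0, 0, 0]}, {"hand": 1.5, "travel": [0, -2.5, 0], "twist": [0, 0, 0]}, {"hand": 1.5, "travel": [0, -2.5, 0], "twist": [0, 0, 0]}, {"hand": 1.5, "travel": [0, -2.5, 0], "twist": [0, 0, 0]}])

```text
time: 4.73
position: [0.5741, -0.159, 0.1579]
tool_rot: [0.996, 0.087, -0.002, -0.002]
ft_force: [-0.4, 0.2, -4.2]
grip_width: 0.0237
grip_force: 35.0
```

Request:
move_arm(commands=[{"hand": 1.5, "travel": [0, -2.5, 0], "twist": [0, 0, 0]}, {"hand": 1.5, "travel": [0, -2.5, 0], "twist": [0, 0, 0]}, {"hand": 1.5, "travel": [0, -2.5, 0], "twist": [0, 0, 0]}, {"hand": 1.5, "travel": [0, -2.5, 0], "twist": [0, 0, 0]}, {"hand": 1.5, "travel": [0, -2.5, 0], "twist": [0, 0, 0]}])

```text
time: 5.15
position: [0.5522, -0.036, 0.1581]
tool_rot: [0.996, 0.087, -0.002, -0.001]
ft_force: [-0.0, -0.4, -3.2]
grip_width: 0.024
grip_force: 35.0
```

Request:
move_arm(commands=[{"hand": 1.5, "travel": [0, -2.5, 0], "twist": [0, 0, 0]}, {"hand": 1.5, "travel": [0, -2, 0], "twist": [0, 0, 0]}, {"hand": 1.5, "travel": [0, -1, 0], "twist": [0, 0, 0]}, {"hand": 1.5, "travel": [0, 0, 0], "twist": [0, 0, 0]}, {"hand": 1.5, "travel": [0, 0, 0], "twist": [0, 0, 0]}])

```text
time: 5.57
position: [0.5444, 0.016, 0.159]
tool_rot: [0.996, 0.088, -0.001, 0.0]
ft_force: [-0.1, -0.1, -2.5]
grip_width: 0.024
grip_force: 35.0
```

Request:
move_arm(commands=[{"hand": 1.5, "travel": [0.15, -1.5, 0], "twist": [0, 0, 0]}, {"hand": 1.5, "travel": [0.15, -1.4, 1], "twist": [0, 0, 0]}, {"hand": 1.5, "travel": [0, 0, 2], "twist": [0, 0, 0]}, {"hand": 1.5, "travel": [0, 0, 1], "twist": [0, 0, 0]}, {"hand": 1.5, "travel": [0, 0, 0], "twist": [0, 0, 0]}])

```text
time: 5.98
position: [0.5413, 0.0438, 0.1172]
tool_rot: [0.996, 0.087, -0.003, -0.0]
ft_force: [-0.2, 0.3, -3.2]
grip_width: 0.0234
grip_force: 35.0
```

Request:
move_arm(commands=[{"hand": 1.5, "travel": [0, 0, 0], "twist": [0, 0, 0]}, {"hand": 1.5, "travel": [0, 0, 0], "twist": [0, 0, 0]}])

```text
time: 6.15
position: [0.5436, 0.0438, 0.1199]
tool_rot: [0.996, 0.087, 0.001, 0.0]
ft_force: [0.1, 0.1, -3.5]
grip_width: 0.0235
grip_force: 35.0
```

```bash
python3 snap.py 4; python3 - <<'E'
from h import *
s=load("side4");t=load("top4")
m=np.zeros((600,800,3),np.uint8);m[:600,:450]=crop(s,280,190,75,100,6);m[:360,460:]=crop(t,255,220,85,90,4)[:,:340];cv2.imwrite("pics/p4.png",m)
E
```

```text
6.15 [0.5436 0.0438 0.1199] [9.962e-01 8.680e-02 5.000e-04 2.000e-04] [-0.124  0.589  1.737 -0.     0.814  1.273] [ 0.1  0.1 -3.5]
```

View pics/p4.png

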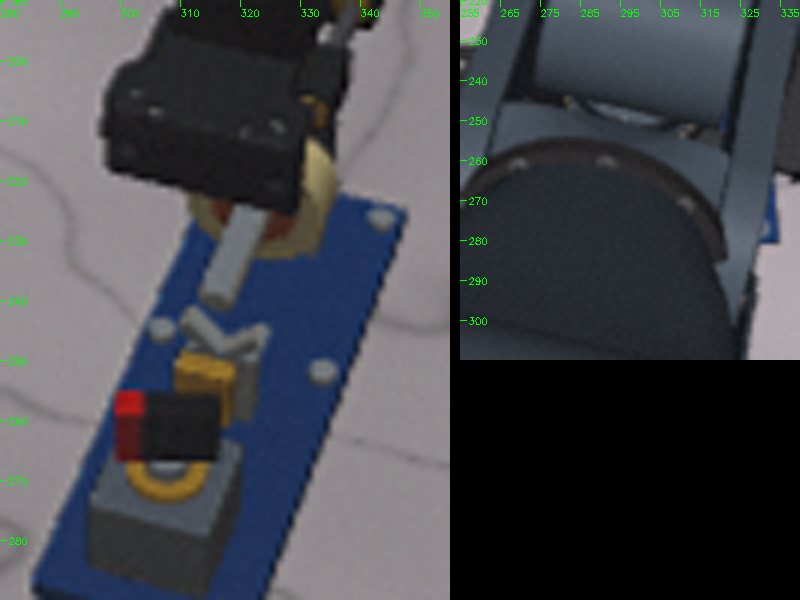

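The axle hangs over the fixture with its near end at crop (215,297). The V of the near post is at (232,350) and the pad top runs over (175–235, 352–362). I compare them in the same camera.

```bash
python3 - <<'E'
from fit import *
s4=load("side4")
U=lambda X,Y:np.array((280+(X+.5)/6-.5,190+(Y+.5)/6-.5))
pr=proj(s4,[.5321,.1088,.0953])[0];d=U(215,297)-pr;print("pred/obs diff",d,atz(s4,U(215,297),.0953))
P=[(s,tuple(np.array(uv)-d),m) for c,uv,m in fx if c is s]+[(s,tuple(U(*q)-d),m) for q,m in(((398,210),(-45,-88,12)),((232,352),(0,55,51)),((168,427),(0,125,83)))]
for D in(d,0*d):
  f=lambda p:np.concatenate([proj(c,W([p[0],p[1],0,p[2]],m))[0]-uv-(d-D) for c,uv,m in P])
  r=least_squares(f,[.5,0,0],loss="soft_l1");print(r.x.round(4),r.fun.reshape(-1,2).round(1).tolist())
E
```

```text
pred/obs diff [0.09912218 0.17883367] [0.53162956 0.10919454 0.0953    ]
[0.543  0.0448 0.177 ] [[0.5, -0.5], [0.0, -0.6], [0.7, -0.9], [-0.5, 0.4], [-0.9, 0.4], [-0.3, 1.2], [0.2, 0.3], [1.7, -0.6], [-1.9, 0.1], [0.2, 0.1]]
[0.5425 0.0452 0.1768] [[0.5, -0.5], [0.0, -0.6], [0.7, -0.8], [-0.5, 0.4], [-0.9, 0.4], [-0.3, 1.2], [0.2, 0.3], [1.7, -0.6], [-1.9, 0.1], [0.2, 0.2]]
```

Request:
move_arm(commands=[{"hand": 1.5, "travel": [0, -0.28, 0], "twist": [0, 0, 0]}, {"hand": 1.5, "travel": [0, 0, 1.2], "twist": [0, 0, 0]}, {"hand": 1.5, "travel": [0, 0, 1], "twist": [0, 0, 0]}, {"hand": 1.5, "travel": [0, 0, 0.4], "twist": [0, 0, 0]}, {"hand": 1.5, "travel": [0, 0, 0], "twist": [0, 0, 0]}])

```text
time: 6.67
position: [0.5419, 0.0472, 0.0927]
tool_rot: [0.996, 0.088, -0.001, 0.0]
ft_force: [0.4, -1.7, -3.3]
grip_width: 0.0241
grip_force: 35.0
```

Request:
move_arm(commands=[{"hand": 1.5, "travel": [0, 0, 0], "twist": [0, 0, 0]}, {"hand": 1.5, "travel": [0, 0, 0], "twist": [0, 0, 0]}])

```text
time: 6.83
position: [0.5423, 0.0473, 0.0936]
tool_rot: [0.996, 0.088, -0.0, 0.0]
ft_force: [0.7, -1.7, -3.4]
grip_width: 0.0235
grip_force: 35.0
```

Request:
move_arm(commands=[{"hand": 1.5, "travel": [0, 0.1, 0], "twist": [0, 0, 0]}, {"hand": 1.5, "travel": [0, 0, 0], "twist": [0, 0, 0]}, {"hand": 1.5, "travel": [0, 0, 0], "twist": [0, 0, 0]}])

```text
time: 7.08
position: [0.5427, 0.0468, 0.0939]
tool_rot: [0.996, 0.087, 0.0, -0.0]
ft_force: [-0.8, 0.7, -3.2]
grip_width: 0.0242
grip_force: 35.0
```

Request:
move_arm(commands=[{"hand": 1.5, "travel": [0, 0.1, 0], "twist": [0, 0, 0]}, {"hand": 1.5, "travel": [0, 0, 0], "twist": [0, 0, 0]}, {"hand": 1.5, "travel": [0, 0, 0], "twist": [0, 0, 0]}])

```text
time: 7.33
position: [0.5427, 0.0456, 0.0937]
tool_rot: [0.996, 0.087, 0.0, -0.0]
ft_force: [0.5, -0.5, -3.3]
grip_width: 0.0234
grip_force: 35.0
```

Request:
move_arm(commands=[{"hand": 1.5, "travel": [0, 0, 0.2], "twist": [0, 0, 0]}, {"hand": 1.5, "travel": [0, 0, 0.2], "twist": [0, 0, 0]}, {"hand": 1.5, "travel": [0, 0, 0.1], "twist": [0, 0, 0]}, {"hand": 1.5, "travel": [0, 0, 0], "twist": [0, 0, 0]}, {"hand": 1.5, "travel": [0, 0, 0], "twist": [0, 0, 0]}])

```text
time: 7.75
position: [0.5425, 0.0456, 0.0883]
tool_rot: [0.996, 0.087, -0.0, -0.0]
ft_force: [-0.5, 0.9, -2.1]
grip_width: 0.0236
grip_force: 35.0
```

Request:
move_arm(commands=[{"hand": 1.5, "travel": [0, 0, 0.1], "twist": [0, 0, 0]}, {"hand": 1.5, "travel": [0, 0, 0], "twist": [0, 0, 0]}, {"hand": 1.5, "travel": [0, 0, 0], "twist": [0, 0, 0]}])

```text
time: 8.0
position: [0.5427, 0.0456, 0.0875]
tool_rot: [0.996, 0.087, 0.0, -0.0]
ft_force: [0.3, -0.0, -3.4]
grip_width: 0.024
grip_force: 35.0
```

Expected contact is near z 0.0866.

Request:
move_arm(commands=[{"hand": 1.5, "travel": [0, 0, 0.05], "twist": [0, 0, 0]}, {"hand": 1.5, "travel": [0, 0, 0.05], "twist": [0, 0, 0]}, {"hand": 1.5, "travel": [0, 0, 0], "twist": [0, 0, 0]}, {"hand": 1.5, "travel": [0, 0, 0], "twist": [0, 0, 0]}])

```text
time: 8.33
position: [0.543, 0.0456, 0.0868]
tool_rot: [0.996, 0.087, 0.0, 0.0]
ft_force: [1.0, 0.6, 0.6]
grip_width: 0.0238
grip_force: 35.0
```

Request:
move_arm(commands=[{"hand": 1.5, "travel": [0, 0, 0.05], "twist": [0, 0, 0]}, {"hand": 1.5, "travel": [0, 0, 0], "twist": [0, 0, 0]}, {"hand": 1.5, "travel": [0, 0, 0], "twist": [0, 0, 0]}])

```text
time: 8.58
position: [0.5431, 0.0456, 0.0867]
tool_rot: [0.996, 0.087, 0.001, 0.0]
ft_force: [-0.7, 1.1, 4.7]
grip_width: 0.0237
grip_force: 35.0
```

The vertical force went from −3.4 N to +4.7 N at the expected height, so the axle is resting in the notches. I release it and rise.

Request:
move_arm(commands=[{"hand": 2.6, "travel": [0, 0, 0], "twist": [0, 0, 0]}, {"hand": 3.2, "travel": [0, 0, 0], "twist": [0, 0, 0]}, {"hand": 4.4, "travel": [0, 0, 0], "twist": [0, 0, 0]}, {"hand": 4.4, "travel": [0, 0, 0], "twist": [0, 0, 0]}, {"hand": 4.4, "travel": [0, 0, 0], "twist": [0, 0, 0]}])

```text
time: 9.0
position: [0.5424, 0.0455, 0.0858]
tool_rot: [0.996, 0.088, -0.0, -0.0]
ft_force: [-0.4, 0.9, 0.1]
grip_width: 0.0412
grip_force: 0.0
```

Request:
move_arm(commands=[{"hand": 4.4, "travel": [0, 0, -1], "twist": [0, 0, 0]}, {"hand": 4.4, "travel": [0, 0, -2], "twist": [0, 0, 0]}, {"hand": 4.4, "travel": [0, 0, -3], "twist": [0, 0, 0]}, {"hand": 4.4, "travel": [0, 0, -3], "twist": [0, 0, 0]}, {"hand": 4.4, "travel": [0, 0, -1], "twist": [0, 0, 0]}])

```text
time: 9.42
position: [0.545, 0.0454, 0.1906]
tool_rot: [0.996, 0.088, 0.004, 0.001]
ft_force: [1.0, 0.4, 1.4]
grip_width: 0.044
grip_force: 0.0
```

Request:
move_arm(commands=[{"hand": 4.4, "travel": [0, -3, 0], "twist": [0, 0, 0]}, {"hand": 4.4, "travel": [0, -3, 0], "twist": [0, 0, 0]}, {"hand": 4.4, "travel": [0, -3, 0], "twist": [0, 0, 0]}, {"hand": 4.4, "travel": [0, -2.4, 0], "twist": [0, 0, 0]}, {"hand": 4.4, "travel": [0, 0, 0], "twist": [0, 0, 0]}])

```text
time: 9.83
position: [0.5211, 0.1615, 0.1861]
tool_rot: [0.996, 0.089, -0.001, -0.001]
ft_force: [0.4, -0.0, -0.8]
grip_width: 0.0444
grip_force: 0.0
```

```bash
python3 snap.py 5; python3 - <<'E'
from h import *
s=load("side5");t=load("top5")
m=np.zeros((600,800,3),np.uint8);m[:600,:450]=crop(s,280,190,75,100,6);m[:360,460:]=crop(t,220,220,85,90,4)[:,:340];cv2.imwrite("pics/p5.png",m)
E
```

```text
9.8333 [0.5211 0.1615 0.1861] [ 9.96e-01  8.95e-02 -5.00e-04 -8.00e-04] [0.095 0.489 1.684 0.002 0.97  1.485] [ 0.4 -0.  -0.8]
```

View pics/p5.png

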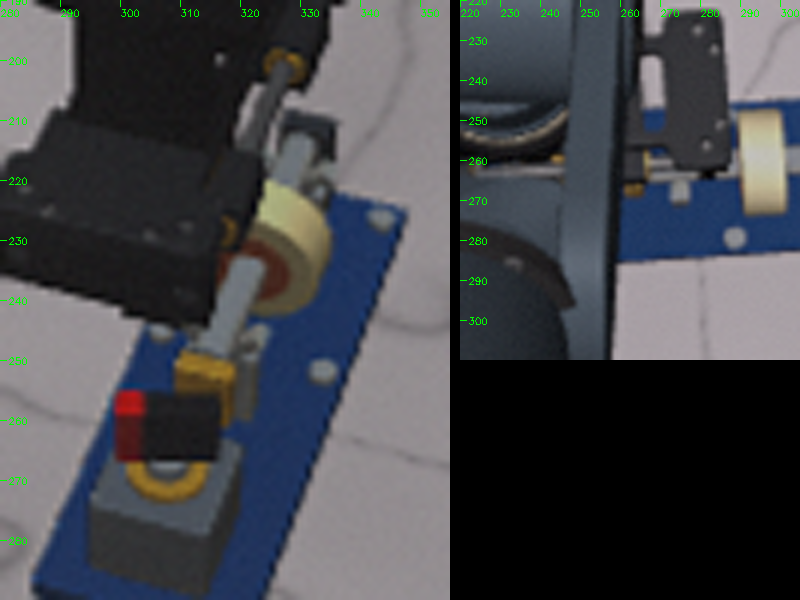

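The roller lies in both V-notches, between the dark stop at crop (308,130) and the brass pad at (205,365), with the fingers clear. Now I flip the wrist for the thumbscrew.

Request:
move_arm(commands=[{"hand": 4.4, "travel": [0, 0, 0], "twist": [0, 0, -7]}, {"hand": 4.4, "travel": [0, 0, 0], "twist": [0, 0, -7]}, {"hand": 4.4, "travel": [0, 0, 0], "twist": [0, 0, -7]}, {"hand": 4.4, "travel": [0, 0, 0], "twist": [0, 0, -7]}, {"hand": 4.4, "travel": [0, 0, 0], "twist": [0, 0, -7]}])

```text
time: 10.35
position: [0.5232, 0.1562, 0.186]
tool_rot: [0.923, 0.385, -0.0, 0.0]
ft_force: [-0.5, 0.6, -0.5]
grip_width: 0.0441
grip_force: 0.0
```

Request:
move_arm(commands=[{"hand": 4.4, "travel": [0, 0, 0], "twist": [0, 0, -7]}, {"hand": 4.4, "travel": [0, 0, 0], "twist": [0, 0, -7]}, {"hand": 4.4, "travel": [0, 0, 0], "twist": [0, 0, -7]}, {"hand": 4.4, "travel": [0, 0, 0], "twist": [0, 0, -7]}, {"hand": 4.4, "travel": [0, 0, 0], "twist": [0, 0, -7]}])

```text
time: 10.77
position: [0.5232, 0.1562, 0.186]
tool_rot: [0.764, 0.645, -0.0, 0.0]
ft_force: [0.9, 0.9, 0.7]
grip_width: 0.0442
grip_force: 0.0
```

Request:
move_arm(commands=[{"hand": 4.4, "travel": [0, 0, 0], "twist": [0, 0, -7]}, {"hand": 4.4, "travel": [0, 0, 0], "twist": [0, 0, -7]}, {"hand": 4.4, "travel": [0, 0, 0], "twist": [0, 0, -7]}, {"hand": 4.4, "travel": [0, 0, 0], "twist": [0, 0, -7]}, {"hand": 4.4, "travel": [0, 0, 0], "twist": [0, 0, -7]}])

```text
time: 11.18
position: [0.5232, 0.1562, 0.186]
tool_rot: [0.535, 0.845, -0.0, 0.0]
ft_force: [0.3, -0.4, 0.4]
grip_width: 0.044
grip_force: 0.0
```

Request:
move_arm(commands=[{"hand": 4.4, "travel": [0, 0, 0], "twist": [0, 0, -7]}, {"hand": 4.4, "travel": [0, 0, 0], "twist": [0, 0, -7]}, {"hand": 4.4, "travel": [0, 0, 0], "twist": [0, 0, -7]}, {"hand": 4.4, "travel": [0, 0, 0], "twist": [0, 0, -7]}, {"hand": 4.4, "travel": [0, 0, 0], "twist": [0, 0, -7]}])

```text
time: 11.6
position: [0.5232, 0.1562, 0.186]
tool_rot: [0.256, 0.967, -0.0, 0.0]
ft_force: [0.5, 0.0, 0.3]
grip_width: 0.0439
grip_force: 0.0
```

Request:
move_arm(commands=[{"hand": 4.4, "travel": [0, 0, 0], "twist": [0, 0, -7]}, {"hand": 4.4, "travel": [0, 0, 0], "twist": [0, 0, -7]}, {"hand": 4.4, "travel": [0, 0, 0], "twist": [0, 0, -7]}, {"hand": 4.4, "travel": [0, 0, 0], "twist": [0, 0, -7]}, {"hand": 4.4, "travel": [0, 0, 0], "twist": [0, 0, -7]}])

```text
time: 12.02
position: [0.5232, 0.1562, 0.186]
tool_rot: [-0.046, 0.999, -0.0, -0.0]
ft_force: [-0.9, 0.1, -0.6]
grip_width: 0.044
grip_force: 0.0
```

Request:
move_arm(commands=[{"hand": 4.4, "travel": [0, 0, 0], "twist": [0, 0, -7]}, {"hand": 4.4, "travel": [0, 0, 0], "twist": [0, 0, -7]}, {"hand": 4.4, "travel": [0, 0, 0], "twist": [0, 0, -7]}, {"hand": 4.4, "travel": [0, 0, 0], "twist": [0, 0, 0]}, {"hand": 4.4, "travel": [0, 0, 0], "twist": [0, 0, 0]}])

```text
time: 12.43
position: [0.5231, 0.1566, 0.186]
tool_rot: [-0.223, 0.975, -0.0, -0.0]
ft_force: [0.1, -0.7, -0.4]
grip_width: 0.0436
grip_force: 0.0
```

```bash
cat > st.py <<'E'
from rig import robot;import numpy as np
from scipy.spatial.transform import Rotation as R
o=robot.get_obs();M=R.from_quat(o["tool_rot"]).as_matrix()
print(o["time"],o["position"].round(4),"xang",np.degrees(np.arctan2(M[1,0],M[0,0])).round(2),"z",M[:,2].round(4),o["q"].round(3),"F",o["ft_force"].round(1),"M",o["moment"].round(2))
print("delta to screw in tool cm",(M.T@(np.array([.5212,.1675,.078+.0])-o["position"])*100).round(2))
E
python3 st.py
```

```text
12.4333 [0.5231 0.1566 0.186 ] xang -154.23 z [-1.e-04 -3.e-04 -1.e+00] [ 0.086  0.489  1.683 -0.     0.969 -1.934] F [ 0.1 -0.7 -0.4] M [ 0.22 -0.12 -0.  ]
delta to screw in tool cm [-0.3   1.06 10.8 ]
```

Request:
move_arm(commands=[{"hand": 4.4, "travel": [-0.3, 1.1, 0], "twist": [0, 0, 0]}, {"hand": 4.4, "travel": [0, 0, 2.5], "twist": [0, 0, 0]}, {"hand": 4.4, "travel": [0, 0, 3], "twist": [0, 0, 0]}, {"hand": 4.4, "travel": [0, 0, 1.5], "twist": [0, 0, 0]}, {"hand": 4.4, "travel": [0, 0, 0], "twist": [0, 0, 0]}])

```text
time: 12.85
position: [0.518, 0.1692, 0.1129]
tool_rot: [-0.224, 0.975, 0.001, -0.004]
ft_force: [-1.3, -0.3, -0.1]
grip_width: 0.0441
grip_force: 0.0
```

```bash
python3 st.py; python3 snap.py 6; python3 - <<'E'
from h import *
s=load("side6")
cv2.imwrite("pics/p6.png",crop(s,270,205,80,90,6))
E
```

```text
12.85 [0.518  0.1692 0.1129] xang -154.07 z [-7.3e-03 -6.0e-04 -1.0e+00] [ 0.11   0.603  1.737  0.     0.81  -1.913] F [-1.3 -0.3 -0.1] M [ 0.12 -0.09  0.  ]
delta to screw in tool cm [-0.24 -0.3   3.49]
12.85 [0.518  0.1692 0.1129] [-2.243e-01  9.745e-01  5.000e-04 -3.600e-03] [ 0.11   0.603  1.737  0.     0.81  -1.913] [-1.3 -0.3 -0.1]
```

View pics/p6.png

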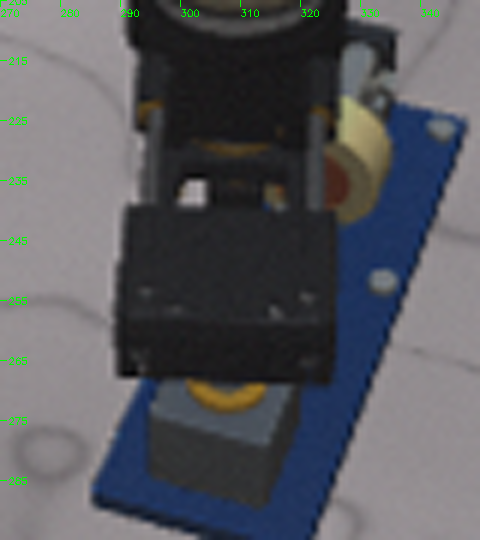

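The gripper is squarely over the housing at crop (225,390), lined up with the bar. That was the last picture I may view, so from here I use force and pose.

Request:
move_arm(commands=[{"hand": 4.4, "travel": [0, 0, 0], "twist": [0, 0, 0]}, {"hand": 4.4, "travel": [0, 0, 0], "twist": [0, 0, 0]}, {"hand": 4.4, "travel": [0, 0, 0], "twist": [0, 0, 0]}])

```text
time: 13.2
position: [0.5216, 0.1692, 0.1173]
tool_rot: [-0.225, 0.974, -0.0, 0.001]
ft_force: [-0.3, -0.0, -0.0]
grip_width: 0.0442
grip_force: 0.0
```

```bash
python3 st.py
```

```text
13.2 [0.5216 0.1692 0.1173] xang -153.98 z [ 2.7e-03  3.0e-04 -1.0e+00] [ 0.11   0.596  1.732  0.     0.81  -1.915] F [-0.3 -0.  -0. ] M [ 0.16 -0.05 -0.02]
delta to screw in tool cm [ 0.12 -0.14  3.93]
```

Request:
move_arm(commands=[{"hand": 4.4, "travel": [0, -0.15, 1.2], "twist": [0, 0, 0]}, {"hand": 4.4, "travel": [0, 0, 1.2], "twist": [0, 0, 0]}, {"hand": 4.4, "travel": [0, 0, 0.9], "twist": [0, 0, 0]}, {"hand": 4.4, "travel": [0, 0, 0.3], "twist": [0, 0, 0]}, {"hand": 4.4, "travel": [0, 0, 0], "twist": [0, 0, 0]}])

```text
time: 13.62
position: [0.5209, 0.1676, 0.0796]
tool_rot: [-0.225, 0.974, 0.0, -0.001]
ft_force: [-0.6, 0.7, 0.1]
grip_width: 0.0439
grip_force: 0.0
```

Request:
move_arm(commands=[{"hand": 3.5, "travel": [0, 0, 0], "twist": [0, 0, 0]}, {"hand": 2.5, "travel": [0, 0, 0], "twist": [0, 0, 0]}, {"hand": 2, "travel": [0, 0, 0], "twist": [0, 0, 0]}, {"hand": 1.7, "travel": [0, 0, 0], "twist": [0, 0, 0]}, {"hand": 1.5, "travel": [0, 0, 0], "twist": [0, 0, 0]}], force=8)

```text
time: 14.03
position: [0.5217, 0.1675, 0.0805]
tool_rot: [-0.225, 0.974, -0.0, 0.001]
ft_force: [1.8, -5.2, 0.3]
grip_width: 0.0201
grip_force: 2.6
```

```bash
python3 st.py
```

```text
14.0333 [0.5217 0.1675 0.0805] xang -153.94 z [ 1.2e-03 -4.0e-04 -1.0e+00] [ 1.070e-01  6.580e-01  1.752e+00 -1.000e-03  7.310e-01 -1.918e+00] F [ 1.8 -5.2  0.3] M [-0.75 -0.48  0.03]
delta to screw in tool cm [0.05 0.02 0.25]
```

One finger touched first, so the bar lies a few millimetres to the −y side. I shift and re-centre.

Request:
move_arm(commands=[{"hand": 2, "travel": [0, -0.2, 0], "twist": [0, 0, 0]}, {"hand": 2, "travel": [0, -0.1, 0], "twist": [0, 0, 0]}, {"hand": 2, "travel": [0, 0, 0], "twist": [0, 0, 0]}, {"hand": 2, "travel": [0, 0, 0], "twist": [0, 0, 0]}, {"hand": 2, "travel": [0, 0, 0], "twist": [0, 0, 0]}])

```text
time: 14.45
position: [0.5226, 0.1651, 0.0801]
tool_rot: [-0.225, 0.974, 0.0, 0.0]
ft_force: [-0.4, 0.3, 1.6]
grip_width: 0.0199
grip_force: 0.4
```

Request:
move_arm(commands=[{"hand": 1.8, "travel": [0, 0, 0], "twist": [0, 0, 0]}, {"hand": 1.6, "travel": [0, 0, 0], "twist": [0, 0, 0]}, {"hand": 1.4, "travel": [0, 0, 0], "twist": [0, 0, 0]}, {"hand": 1.2, "travel": [0, 0, 0], "twist": [0, 0, 0]}, {"hand": 1.0, "travel": [0, 0, 0], "twist": [0, 0, 0]}])

```text
time: 14.87
position: [0.5222, 0.1659, 0.0801]
tool_rot: [-0.225, 0.974, 0.001, -0.0]
ft_force: [-1.8, 4.1, 0.8]
grip_width: 0.0163
grip_force: 8.0
```

```bash
python3 st.py
```

```text
14.8667 [0.5222 0.1659 0.0801] xang -154.0 z [-7.0e-04  1.4e-03 -1.0e+00] [ 0.103  0.659  1.752  0.002  0.732 -1.923] F [-1.8  4.1  0.8] M [ 1.06  0.1  -0.06]
delta to screw in tool cm [0.02 0.18 0.21]
```

Request:
move_arm(commands=[{"hand": 0.8, "travel": [0, 0.1, 0], "twist": [0, 0, 0]}, {"hand": 0.8, "travel": [0, 0, 0], "twist": [0, 0, 0]}, {"hand": 0.8, "travel": [0, 0, 0], "twist": [0, 0, 0]}, {"hand": 0.8, "travel": [0, 0, 0], "twist": [0, 0, 0]}, {"hand": 0.8, "travel": [0, 0, 0], "twist": [0, 0, 0]}], force=15)

```text
time: 15.28
position: [0.5221, 0.166, 0.0801]
tool_rot: [-0.225, 0.974, 0.0, -0.0]
ft_force: [-2.0, 2.7, 1.1]
grip_width: 0.0157
grip_force: 15.0
```

```bash
python3 st.py
```

```text
15.2833 [0.5221 0.166  0.0801] xang -153.97 z [-1.e-04  3.e-04 -1.e+00] [ 0.104  0.658  1.752  0.     0.732 -1.922] F [-2.   2.7  1.1] M [ 0.79  0.   -0.  ]
delta to screw in tool cm [0.02 0.17 0.21]
```

```bash
python3 st.py; python3 - <<'E'
from fit import *
for p,q,z in((S(87,277),S(173,279),.098),(S(87,333),S(173,333),.068)):
    a=atz(s,p,z);b=atz(s,q,z);print(a,b,np.degrees(np.arctan2(*(a-b)[1::-1])),np.linalg.norm(a-b))
g=s["frame"][252:272,296:322].astype(int)
for r in range(20):print(252+r,g[r].sum(1)//3)
E
```

```text
15.2833 [0.5221 0.166  0.0801] xang -153.97 z [-1.e-04  3.e-04 -1.e+00] [ 0.104  0.658  1.752  0.     0.732 -1.922] F [-2.   2.7  1.1] M [ 0.79  0.   -0.  ]
delta to screw in tool cm [0.02 0.17 0.21]
[0.5408895  0.17361178 0.098     ] [0.50573431 0.15538429 0.098     ] 27.406132015325365 0.0395996098415173
[0.53653052 0.18130658 0.068     ] [0.5014685  0.16172538 0.068     ] 29.182179981859694 0.04015928963936549
252 [131 131 133 136  93  55  53  50  52  53  52  50  46  53  53  58  55  64
  77  91  90  89  83  59  53  58]
253 [130 132 133 121  68  52  52  51  52  53  53  52  45  52  50  53  50  53
  57  60  57  71  58  51  55  59]
254 [131 131 135  93  54  48  51  51  54  50  53  53  47  54  54  51  53  52
  53  51  53  55  47  50  56  58]
255 [130 131 117  75  63  67  70  57  40  34  36  40  37  41  42  39  39  41
  38  41  43  53  43  54  57  59]
256 [130 131  88  65  60  63  64  54  38  27  30  32  29  30  31  31  30  32
  30  33  37  50  44  53  57  59]
257 [133 136  78  59  62  64  65  55  34  31  30  30  30  29  27  30  30  28
  26  31  32  49  47  55  56  57]
258 [134 101  59 
[... 576 characters left out ...]
51 50 56 46 39 36 39 35 27 25 27 25 23 25 24 27 28 28 24 25 36 70 72 73
 53 48]
265 [48 51 61 46 37 36 38 31 28 22 24 26 27 23 23 22 24 24 24 23 48 68 74 75
 49 48]
266 [50 53 69 50 39 39 37 32 26 31 26 22 21 21 21 21 20 18 20 19 46 69 75 70
 50 49]
267 [ 50  60  72  72  72  80  82  78  56  80  98 101 101 102  82  65  78  84
  77  68  69  72  73  49  44  50]
268 [42 65 73 73 74 87 87 86 64 60 75 77 79 72 59 70 85 85 74 72 71 72 74 44
 43 51]
269 [56 70 74 75 73 68 81 86 77 62 57 56 59 56 62 80 88 88 70 71 71 73 61 40
 41 49]
270 [65 72 72 72 72 61 72 83 85 82 76 70 68 81 83 88 86 72 70 72 76 75 49 36
 42 50]
271 [66 72 73 72 73 72 58 67 80 86 85 85 86 89 88 88 73 59 69 73 74 70 43 34
 48 47]
```

Request:
move_arm(commands=[{"hand": 0.8, "travel": [0, 0, 0], "twist": [0, 0, 1.5]}, {"hand": 0.8, "travel": [0, 0, 0], "twist": [0, 0, 1.5]}, {"hand": 0.8, "travel": [0, 0, 0], "twist": [0, 0, 1.5]}, {"hand": 0.8, "travel": [0, 0, 0], "twist": [0, 0, 1.5]}, {"hand": 0.8, "travel": [0, 0, 0], "twist": [0, 0, 0]}])

```text
time: 15.7
position: [0.5222, 0.1659, 0.0801]
tool_rot: [-0.174, 0.985, 0.0, 0.0]
ft_force: [-0.6, 2.9, 1.4]
grip_width: 0.0159
grip_force: 15.0
```

```bash
python3 st.py
```

```text
15.7 [0.5222 0.1659 0.0801] xang -159.98 z [ 0.  0. -1.] [ 0.104  0.659  1.752  0.     0.731 -1.817] F [-0.6  2.9  1.4] M [0.66 0.03 0.07]
delta to screw in tool cm [0.04 0.18 0.21]
```

Request:
move_arm(commands=[{"hand": 0.8, "travel": [0, 0.1, 0], "twist": [0, 0, 0]}, {"hand": 0.8, "travel": [0, 0, 0], "twist": [0, 0, 0]}, {"hand": 0.8, "travel": [0, 0, 0], "twist": [0, 0, 0]}], force=40)

```text
time: 15.95
position: [0.5222, 0.1661, 0.0801]
tool_rot: [-0.175, 0.985, -0.001, 0.0]
ft_force: [0.3, -2.0, 2.7]
grip_width: 0.014
grip_force: 40.0
```

```bash
python3 st.py
```

```text
15.95 [0.5222 0.1661 0.0801] xang -159.9 z [ 5.0e-04 -1.2e-03 -1.0e+00] [ 0.105  0.658  1.752 -0.002  0.731 -1.816] F [ 0.3 -2.   2.7] M [-0.23 -0.17  0.03]
delta to screw in tool cm [0.04 0.16 0.21]
```

Request:
move_arm(commands=[{"hand": 0.8, "travel": [0, 0, 0], "twist": [0, 0, 0]}, {"hand": 0.8, "travel": [0, 0, 0], "twist": [0, 0, 0]}], force=60)

```text
time: 16.12
position: [0.5226, 0.1662, 0.0809]
tool_rot: [-0.174, 0.985, -0.001, 0.001]
ft_force: [-1.2, -2.2, 6.7]
grip_width: 0.0118
grip_force: 126.6
```

Request:
move_arm(commands=[{"hand": 2.4, "travel": [0, -0.05, 0], "twist": [0, 0, 0]}, {"hand": 2.4, "travel": [0, 0, 0], "twist": [0, 0, 0]}, {"hand": 2.4, "travel": [0, 0, 0], "twist": [0, 0, 0]}, {"hand": 2.4, "travel": [0, 0, 0], "twist": [0, 0, 0]}])

```text
time: 16.45
position: [0.5219, 0.1662, 0.08]
tool_rot: [-0.174, 0.985, -0.0, -0.0]
ft_force: [0.7, 0.2, 0.1]
grip_width: 0.0229
grip_force: 0.0
```

```bash
python3 st.py
```

```text
16.45 [0.5219 0.1662 0.08  ] xang -159.97 z [-1.e-04 -0.e+00 -1.e+00] [ 0.104  0.659  1.752 -0.     0.731 -1.816] F [0.7 0.2 0.1] M [ 0.11 -0.15  0.01]
delta to screw in tool cm [0.03 0.14 0.2 ]
```

Request:
move_arm(commands=[{"hand": 1.8, "travel": [0, 0, 0], "twist": [0, 0, 0]}, {"hand": 1.4, "travel": [0, 0, 0], "twist": [0, 0, 0]}, {"hand": 0.8, "travel": [0, 0, 0], "twist": [0, 0, 0]}, {"hand": 0.8, "travel": [0, 0, 0], "twist": [0, 0, 0]}, {"hand": 0.8, "travel": [0, 0, 0], "twist": [0, 0, 0]}], force=40)

```text
time: 16.87
position: [0.5218, 0.166, 0.0797]
tool_rot: [-0.174, 0.985, -0.0, -0.0]
ft_force: [0.7, -2.8, -1.4]
grip_width: 0.0143
grip_force: 40.0
```

```bash
python3 st.py
```

```text
16.8667 [0.5218 0.166  0.0797] xang -159.94 z [-7.e-04 -6.e-04 -1.e+00] [ 1.040e-01  6.590e-01  1.752e+00 -1.000e-03  7.310e-01 -1.816e+00] F [ 0.7 -2.8 -1.4] M [-0.29 -0.16  0.08]
delta to screw in tool cm [0.01 0.16 0.17]
```

Request:
move_arm(commands=[{"hand": 0.8, "travel": [0, 0.05, 0], "twist": [0, 0, 0]}, {"hand": 0.8, "travel": [0, 0, 0], "twist": [0, 0, 0]}, {"hand": 0.8, "travel": [0, 0, 0], "twist": [0, 0, 0]}, {"hand": 0.8, "travel": [0, 0, 0], "twist": [0, 0, 0]}])

```text
time: 17.2
position: [0.5218, 0.1661, 0.0797]
tool_rot: [-0.174, 0.985, -0.001, -0.0]
ft_force: [1.6, -4.8, -2.0]
grip_width: 0.014
grip_force: 40.0
```

Request:
move_arm(commands=[{"hand": 0.8, "travel": [0, 0, 0], "twist": [0, 0, 0]}, {"hand": 0.8, "travel": [0, 0, 0], "twist": [0, 0, 0]}, {"hand": 0.8, "travel": [0, 0, 0], "twist": [0, 0, 0]}], force=20)

```text
time: 17.45
position: [0.5218, 0.1661, 0.0797]
tool_rot: [-0.174, 0.985, -0.001, -0.0]
ft_force: [1.2, -5.2, -3.8]
grip_width: 0.0152
grip_force: 20.0
```

```bash
python3 st.py
```

```text
17.45 [0.5218 0.1661 0.0797] xang -159.93 z [-4.0e-04 -1.2e-03 -1.0e+00] [ 0.105  0.659  1.752 -0.002  0.731 -1.815] F [ 1.2 -5.2 -3.8] M [-0.8  -0.31  0.02]
delta to screw in tool cm [0.01 0.15 0.17]
```

Request:
move_arm(commands=[{"hand": 2.6, "travel": [0, -0.05, 0], "twist": [0, 0, 0]}, {"hand": 2.6, "travel": [0, 0, 0], "twist": [0, 0, 0]}, {"hand": 2.6, "travel": [0, 0, 0], "twist": [0, 0, -5]}, {"hand": 2.6, "travel": [0, 0, 0], "twist": [0, 0, -4]}, {"hand": 2.6, "travel": [0, 0, 0], "twist": [0, 0, 0]}])

```text
time: 17.87
position: [0.5221, 0.1671, 0.0804]
tool_rot: [-0.251, 0.968, 0.0, 0.0]
ft_force: [-0.2, 0.5, 0.3]
grip_width: 0.0258
grip_force: 0.0
```

Request:
move_arm(commands=[{"hand": 1.8, "travel": [0, 0, 0], "twist": [0, 0, 0]}, {"hand": 1.4, "travel": [0, 0, 0], "twist": [0, 0, 0]}, {"hand": 0.8, "travel": [0, 0, 0], "twist": [0, 0, 0]}, {"hand": 0.8, "travel": [0, 0, 0], "twist": [0, 0, 0]}, {"hand": 0.8, "travel": [0, 0, 0], "twist": [0, 0, 0]}], force=10)

```text
time: 18.28
position: [0.5223, 0.1664, 0.0802]
tool_rot: [-0.25, 0.968, -0.0, 0.0]
ft_force: [1.1, -0.4, 1.3]
grip_width: 0.0164
grip_force: 10.0
```

```bash
python3 st.py
```

```text
18.2833 [0.5223 0.1664 0.0802] xang -150.99 z [ 6.e-04  1.e-04 -1.e+00] [ 0.104  0.658  1.751  0.     0.731 -1.973] F [ 1.1 -0.4  1.3] M [ 0.01 -0.15 -0.04]
delta to screw in tool cm [0.04 0.15 0.22]
```

The width reading depends on grip force rather than on angle, so the bar is aligned and gripped, with the screw axis at about (0.522,0.166). I turn clockwise in stages.

Request:
move_arm(commands=[{"hand": 0.8, "travel": [0, 0, 0], "twist": [0, 0, 0]}, {"hand": 0.8, "travel": [0, 0, 0], "twist": [0, 0, 5]}, {"hand": 0.8, "travel": [0, 0, 0], "twist": [0, 0, 5]}, {"hand": 0.8, "travel": [0, 0, 0], "twist": [0, 0, 5]}, {"hand": 0.8, "travel": [0, 0, 0], "twist": [0, 0, 5]}], force=25)

```text
time: 18.7
position: [0.5225, 0.1658, 0.0802]
tool_rot: [-0.077, 0.997, -0.0, 0.0]
ft_force: [1.5, -3.6, 1.0]
grip_width: 0.0147
grip_force: 24.9
```

```bash
python3 st.py
```

```text
18.7 [0.5225 0.1658 0.0802] xang -171.18 z [ 9.e-04 -9.e-04 -1.e+00] [ 1.040e-01  6.580e-01  1.751e+00 -1.000e-03  7.310e-01 -1.620e+00] F [ 1.5 -3.6  1. ] M [-0.43 -0.21  0.07]
delta to screw in tool cm [0.1  0.18 0.22]
```

Request:
move_arm(commands=[{"hand": 0.8, "travel": [0, 0, 0], "twist": [0, 0, 5]}, {"hand": 0.8, "travel": [0, 0, 0], "twist": [0, 0, 5]}, {"hand": 0.8, "travel": [0, 0, 0], "twist": [0, 0, 5]}, {"hand": 0.8, "travel": [0, 0, 0], "twist": [0, 0, 5]}, {"hand": 0.8, "travel": [0, 0, 0], "twist": [0, 0, 5]}])

```text
time: 19.12
position: [0.5224, 0.1652, 0.0802]
tool_rot: [0.14, 0.99, -0.001, 0.0]
ft_force: [0.6, -5.0, 1.4]
grip_width: 0.015
grip_force: 24.9
```

```bash
python3 st.py
```

```text
19.1167 [0.5224 0.1652 0.0802] xang 163.86 z [ 6.0e-04 -1.9e-03 -1.0e+00] [ 0.103  0.658  1.752 -0.003  0.731 -1.183] F [ 0.6 -5.   1.4] M [-0.81 -0.27  0.05]
delta to screw in tool cm [0.18 0.19 0.22]
```

Request:
move_arm(commands=[{"hand": 0.8, "travel": [0, -0.05, 0], "twist": [0, 0, 5]}, {"hand": 0.8, "travel": [0, -0.05, 0], "twist": [0, 0, 5]}, {"hand": 0.8, "travel": [0, 0, 0], "twist": [0, 0, 5]}, {"hand": 0.8, "travel": [0, 0, 0], "twist": [0, 0, 5]}, {"hand": 0.8, "travel": [0, 0, 0], "twist": [0, 0, 5]}])

```text
time: 19.53
position: [0.5221, 0.1645, 0.0802]
tool_rot: [0.352, 0.936, -0.001, 0.001]
ft_force: [0.7, -4.3, 0.7]
grip_width: 0.015
grip_force: 25.0
```

```bash
python3 st.py
```

```text
19.5333 [0.5221 0.1645 0.0802] xang 138.84 z [ 6.0e-04 -1.5e-03 -1.0e+00] [ 0.102  0.658  1.753 -0.002  0.73  -0.749] F [ 0.7 -4.3  0.7] M [-0.68 -0.21  0.05]
delta to screw in tool cm [0.26 0.17 0.22]
```

Request:
move_arm(commands=[{"hand": 0.8, "travel": [0, 0, 0], "twist": [0, 0, 5]}, {"hand": 0.8, "travel": [0, 0, 0], "twist": [0, 0, 5]}, {"hand": 0.8, "travel": [0, 0, 0], "twist": [0, 0, 5]}, {"hand": 0.8, "travel": [0, 0, 0], "twist": [0, 0, 5]}, {"hand": 0.8, "travel": [0, 0, 0], "twist": [0, 0, 0]}])

```text
time: 19.95
position: [0.5216, 0.1642, 0.0802]
tool_rot: [0.508, 0.861, -0.001, 0.0]
ft_force: [-0.9, -5.1, 1.9]
grip_width: 0.0148
grip_force: 25.0
```

```bash
python3 st.py
```

```text
19.95 [0.5216 0.1642 0.0802] xang 118.92 z [-5.e-04 -2.e-03 -1.e+00] [ 0.102  0.658  1.753 -0.003  0.731 -0.401] F [-0.9 -5.1  1.9] M [-0.85 -0.13  0.01]
delta to screw in tool cm [0.31 0.12 0.22]
```

Request:
move_arm(commands=[{"hand": 0.8, "travel": [-0.1, -0.03, 0], "twist": [0, 0, 0]}, {"hand": 0.8, "travel": [0, 0, 0], "twist": [0, 0, 4]}, {"hand": 0.8, "travel": [0, 0, 0], "twist": [0, 0, 3]}, {"hand": 0.8, "travel": [0, 0, 0], "twist": [0, 0, 3]}, {"hand": 0.8, "travel": [0, 0, 0], "twist": [0, 0, 0]}])

```text
time: 20.37
position: [0.5214, 0.164, 0.0802]
tool_rot: [0.581, 0.814, -0.001, -0.0]
ft_force: [-0.8, -2.9, 3.2]
grip_width: 0.0148
grip_force: 25.0
```

```bash
python3 st.py
```

```text
20.3667 [0.5214 0.164  0.0802] xang 109.01 z [-1.2e-03 -6.0e-04 -1.0e+00] [ 1.000e-01  6.580e-01  1.754e+00 -1.000e-03  7.310e-01 -2.310e-01] F [-0.8 -2.9  3.2] M [-0.57  0.04  0.04]
delta to screw in tool cm [0.34 0.1  0.22]
```

Request:
move_arm(commands=[{"hand": 0.8, "travel": [0, 0, 0], "twist": [0, 0, 2]}, {"hand": 0.8, "travel": [0, 0, 0], "twist": [0, 0, 2]}, {"hand": 0.8, "travel": [0, 0, 0], "twist": [0, 0, 0]}])

```text
time: 20.62
position: [0.5213, 0.164, 0.0801]
tool_rot: [0.608, 0.794, -0.001, -0.0]
ft_force: [-1.9, -3.9, 3.7]
grip_width: 0.0148
grip_force: 25.0
```

```bash
python3 st.py
```

```text
20.6167 [0.5213 0.164  0.0801] xang 105.13 z [-1.3e-03 -8.0e-04 -1.0e+00] [ 1.010e-01  6.580e-01  1.754e+00 -1.000e-03  7.310e-01 -1.630e-01] F [-1.9 -3.9  3.7] M [-0.67  0.18  0.12]
delta to screw in tool cm [0.34 0.08 0.21]
```

Request:
move_arm(commands=[{"hand": 0.8, "travel": [0, 0, 0], "twist": [0, 0, 2]}, {"hand": 0.8, "travel": [0, 0, 0], "twist": [0, 0, 2]}, {"hand": 0.8, "travel": [0, 0, 0], "twist": [0, 0, 0]}])

```text
time: 20.87
position: [0.5212, 0.1639, 0.0801]
tool_rot: [0.635, 0.773, -0.001, -0.0]
ft_force: [-1.3, -3.4, 3.7]
grip_width: 0.0151
grip_force: 25.0
```

```bash
python3 st.py
```

```text
20.8667 [0.5212 0.1639 0.0801] xang 101.19 z [-0.0016 -0.001  -1.    ] [ 1.010e-01  6.580e-01  1.754e+00 -1.000e-03  7.310e-01 -9.400e-02] F [-1.3 -3.4  3.7] M [-0.73  0.27  0.31]
delta to screw in tool cm [0.35 0.07 0.21]
```

Request:
move_arm(commands=[{"hand": 0.8, "travel": [0, 0, 0], "twist": [0, 0, 2]}, {"hand": 0.8, "travel": [0, 0, 0], "twist": [0, 0, 2]}, {"hand": 0.8, "travel": [0, 0, 0], "twist": [0, 0, 0]}])

```text
time: 21.12
position: [0.521, 0.1646, 0.0801]
tool_rot: [0.662, 0.75, -0.001, -0.001]
ft_force: [-3.4, -1.4, 4.1]
grip_width: 0.015
grip_force: 25.0
```

```bash
python3 st.py
```

```text
21.1167 [0.521  0.1646 0.0801] xang 97.13 z [-1.8e-03  2.0e-04 -1.0e+00] [ 1.010e-01  6.580e-01  1.754e+00  1.000e-03  7.320e-01 -2.400e-02] F [-3.4 -1.4  4.1] M [-0.29  0.45  0.26]
delta to screw in tool cm [0.28 0.06 0.21]
```

Request:
move_arm(commands=[{"hand": 0.8, "travel": [0, 0, 0], "twist": [0, 0, 0]}, {"hand": 0.8, "travel": [0, 0, 0], "twist": [0, 0, 2]}, {"hand": 0.8, "travel": [0, 0, 0], "twist": [0, 0, 2]}, {"hand": 0.8, "travel": [0, 0, 0], "twist": [0, 0, 0]}], force=40)

```text
time: 21.45
position: [0.521, 0.1646, 0.0801]
tool_rot: [0.687, 0.727, -0.001, -0.001]
ft_force: [-3.1, -1.7, 5.9]
grip_width: 0.014
grip_force: 40.2
```

```bash
python3 st.py
```

```text
21.45 [0.521  0.1646 0.0801] xang 93.21 z [-1.9e-03 -1.0e-04 -1.0e+00] [0.101 0.658 1.754 0.    0.732 0.045] F [-3.1 -1.7  5.9] M [-0.31  0.46  0.55]
delta to screw in tool cm [0.29 0.04 0.21]
```

The moment reached 0.55 N m, ten times the screw's friction, so the screw is seated hard with the pads slipping a few degrees. I loosen, realign to the bar (100°) and regrip before backing off.

Request:
move_arm(commands=[{"hand": 2.6, "travel": [0, 0, 0], "twist": [0, 0, 0]}, {"hand": 2.6, "travel": [0, 0, 0], "twist": [0, 0, 0]}, {"hand": 2.6, "travel": [0, 0, 0], "twist": [0, 0, -3.5]}, {"hand": 2.6, "travel": [0, 0, 0], "twist": [0, 0, -3.5]}, {"hand": 2.6, "travel": [0, 0, 0], "twist": [0, 0, 0]}])

```text
time: 21.87
position: [0.5228, 0.165, 0.0799]
tool_rot: [0.642, 0.767, 0.001, 0.0]
ft_force: [0.0, -0.5, -0.4]
grip_width: 0.026
grip_force: 0.0
```

Request:
move_arm(commands=[{"hand": 2.6, "travel": [0, 0, 0], "twist": [0, 0, 0]}, {"hand": 2.6, "travel": [0, 0, 0], "twist": [0, 0, 0]}])

```text
time: 22.03
position: [0.5223, 0.1647, 0.0799]
tool_rot: [0.643, 0.766, 0.0, 0.0]
ft_force: [0.1, -0.4, -0.2]
grip_width: 0.026
grip_force: 0.0
```

```bash
python3 st.py; python3 - <<'E'
# red-tip / pad check without viewing: brass + red pixels in side view
from rig import robot;from h import *
c=robot.camera("side");f=c["frame"].astype(int);w=f[205:290,285:345]
r=(w[...,0]>90)&(w[...,1]<50)&(w[...,2]<50);y,x=np.nonzero(r);print("red",len(x),x.mean()+285 if len(x) else 0,y.mean()+205 if len(x) else 0)
E
```

```text
22.0333 [0.5223 0.1647 0.0799] xang 99.97 z [ 6.e-04  6.e-04 -1.e+00] [ 1.010e-01  6.580e-01  1.753e+00  1.000e-03  7.290e-01 -7.400e-02] F [ 0.1 -0.4 -0.2] M [ 0.04 -0.13 -0.02]
delta to screw in tool cm [ 0.29 -0.06  0.19]
red 0 0 0
```

Request:
move_arm(commands=[{"hand": 2.6, "travel": [0.1, -0.13, 0], "twist": [0, 0, 0]}, {"hand": 1.8, "travel": [0, 0, 0], "twist": [0, 0, 0]}, {"hand": 1.4, "travel": [0, 0, 0], "twist": [0, 0, 0]}, {"hand": 0.8, "travel": [0, 0, 0], "twist": [0, 0, 0]}, {"hand": 0.8, "travel": [0, 0, 0], "twist": [0, 0, 0]}], force=25)

```text
time: 22.5
position: [0.5208, 0.1653, 0.0801]
tool_rot: [0.643, 0.766, 0.0, 0.0]
ft_force: [-0.6, 0.9, -0.8]
grip_width: 0.0148
grip_force: 25.0
```

```bash
python3 st.py
```

```text
22.5 [0.5208 0.1653 0.0801] xang 100.02 z [ 8.e-04  3.e-04 -1.e+00] [ 0.103  0.657  1.756  0.     0.728 -0.073] F [-0.6  0.9 -0.8] M [ 0.13 -0.24  0.  ]
delta to screw in tool cm [0.21 0.08 0.21]
```

Centred with almost no side load. I do a quick 3° clockwise check that it is still on the stop.

Request:
move_arm(commands=[{"hand": 0.8, "travel": [0, 0, 0], "twist": [0, 0, 2]}, {"hand": 0.8, "travel": [0, 0, 0], "twist": [0, 0, 1]}, {"hand": 0.8, "travel": [0, 0, 0], "twist": [0, 0, 0]}])

```text
time: 22.75
position: [0.5208, 0.1653, 0.0801]
tool_rot: [0.662, 0.749, 0.0, 0.0]
ft_force: [0.0, 1.6, 0.1]
grip_width: 0.0148
grip_force: 25.0
```

```bash
python3 st.py
```

```text
22.75 [0.5208 0.1653 0.0801] xang 97.04 z [ 7.e-04  2.e-04 -1.e+00] [ 0.103  0.657  1.756  0.     0.728 -0.02 ] F [0.  1.6 0.1] M [ 0.21 -0.25  0.12]
delta to screw in tool cm [0.22 0.07 0.21]
```

It's seated at about 100°. Now I back off 94° on the tool: 3° of wind-up, 90° of turn and 1° of lag.

Request:
move_arm(commands=[{"hand": 0.8, "travel": [0, 0, 0], "twist": [0, 0, -5]}, {"hand": 0.8, "travel": [0, 0, 0], "twist": [0, 0, -5]}, {"hand": 0.8, "travel": [0, 0, 0], "twist": [0, 0, -5]}, {"hand": 0.8, "travel": [0, 0, 0], "twist": [0, 0, -5]}, {"hand": 0.8, "travel": [0, 0, 0], "twist": [0, 0, -5]}])

```text
time: 23.17
position: [0.5208, 0.1653, 0.0801]
tool_rot: [0.483, 0.876, 0.0, 0.0]
ft_force: [0.3, 0.6, -1.9]
grip_width: 0.0151
grip_force: 25.0
```

Request:
move_arm(commands=[{"hand": 0.8, "travel": [0, 0, 0], "twist": [0, 0, -5]}, {"hand": 0.8, "travel": [0, 0, 0], "twist": [0, 0, -5]}, {"hand": 0.8, "travel": [0, 0, 0], "twist": [0, 0, -5]}, {"hand": 0.8, "travel": [0, 0, 0], "twist": [0, 0, -5]}, {"hand": 0.8, "travel": [0, 0, 0], "twist": [0, 0, -5]}])

```text
time: 23.58
position: [0.5209, 0.1654, 0.0801]
tool_rot: [0.282, 0.959, 0.0, 0.0]
ft_force: [1.4, 0.8, -1.0]
grip_width: 0.0148
grip_force: 25.0
```

```bash
python3 st.py
```

```text
23.5833 [0.5209 0.1654 0.0801] xang 147.27 z [ 9.e-04  6.e-04 -1.e+00] [ 1.030e-01  6.570e-01  1.756e+00  1.000e-03  7.280e-01 -8.970e-01] F [ 1.4  0.8 -1. ] M [ 0.27 -0.3  -0.02]
delta to screw in tool cm [0.09 0.2  0.21]
```

Request:
move_arm(commands=[{"hand": 0.8, "travel": [0, 0, 0], "twist": [0, 0, -5]}, {"hand": 0.8, "travel": [0, 0, 0], "twist": [0, 0, -5]}, {"hand": 0.8, "travel": [0, 0, 0], "twist": [0, 0, -5]}, {"hand": 0.8, "travel": [0, 0, 0], "twist": [0, 0, -5]}, {"hand": 0.8, "travel": [0, 0, 0], "twist": [0, 0, -5]}])

```text
time: 24.0
position: [0.5209, 0.1654, 0.0801]
tool_rot: [0.067, 0.998, 0.0, 0.0]
ft_force: [1.6, 1.8, -1.4]
grip_width: 0.0152
grip_force: 25.0
```

Request:
move_arm(commands=[{"hand": 0.8, "travel": [0, 0, 0], "twist": [0, 0, -5]}, {"hand": 0.8, "travel": [0, 0, 0], "twist": [0, 0, -5]}, {"hand": 0.8, "travel": [0, 0, 0], "twist": [0, 0, -5]}, {"hand": 0.8, "travel": [0, 0, 0], "twist": [0, 0, -4]}, {"hand": 0.8, "travel": [0, 0, 0], "twist": [0, 0, 0]}])

```text
time: 24.42
position: [0.5209, 0.1655, 0.0801]
tool_rot: [-0.097, 0.995, 0.0, 0.001]
ft_force: [1.7, 2.7, -1.3]
grip_width: 0.0149
grip_force: 25.0
```

Request:
move_arm(commands=[{"hand": 0.8, "travel": [0, 0, 0], "twist": [0, 0, 0]}, {"hand": 0.8, "travel": [0, 0, 0], "twist": [0, 0, 0]}])

```text
time: 24.58
position: [0.5209, 0.1654, 0.0801]
tool_rot: [-0.095, 0.995, 0.0, 0.0]
ft_force: [1.0, 2.4, -2.3]
grip_width: 0.0148
grip_force: 25.0
```

```bash
python3 st.py; python3 snap.py 7; python3 - <<'E'
from fit import *
# roller check: cream pixels centroid in side view vs predicted wheel, before (pic5)
for k in("5","7"):
    f=load("side"+k)["frame"].astype(int)[200:250,310:340]
    m=(f[...,0]>110)&(f[...,1]>100)&(f[...,0]-f[...,2]>15);y,x=np.nonzero(m);print(k,len(x),(x.mean()+310).round(1),(y.mean()+200).round(1),x.max()+310,y.max()+200)
E
```

```text
24.5833 [0.5209 0.1654 0.0801] xang -169.07 z [ 9.e-04  6.e-04 -1.e+00] [ 1.030e-01  6.570e-01  1.756e+00  1.000e-03  7.280e-01 -1.659e+00] F [ 1.   2.4 -2.3] M [ 0.58 -0.38  0.01]
delta to screw in tool cm [-0.07  0.2   0.21]
24.5833 [0.5209 0.1654 0.0801] [-9.530e-02  9.955e-01  2.000e-04  5.000e-04] [ 1.030e-01  6.570e-01  1.756e+00  1.000e-03  7.280e-01 -1.659e+00] [ 1.   2.4 -2.3]
5 91 328.1 226.4 334 249
7 53 327.2 222.9 334 232
```

```bash
python3 - <<'E'
from h import *
for n,(u,v,w,h) in(("side",(324,208,24,34)),("top",(284,240,50,40))):
    a,b=[cv2.cvtColor(load(n+k)["frame"],cv2.COLOR_RGB2GRAY) for k in"57"]
    T=b[v:v+h,u:u+w];R=cv2.matchTemplate(a[v-5:v+h+5,u-5:u+w+5],T,cv2.TM_CCOEFF_NORMED);_,m,_,p=cv2.minMaxLoc(R);print(n,round(m,3),p[0]-5,p[1]-5)
E
```

```text
side 0.672 0 0
top 0.93 0 0
```

```bash
python3 -c "
from rig import robot
print(robot.hand_in())"
```

```text
the job is handed in; nothing more can be done
None
```

The job is handed in at about 25 s: the roller lies released in the V-notches, and the thumbscrew was seated hard (0.55 N m), backed off about 90° judged by tool angle, and is still gripped; the bystanders were not approached, and the final roller check was by image matching only (no shift seen).

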